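Clamp a re-glued rubber stamp in a one-hand bar clamp

ROBOT

A 6-joint arm with a two-finger parallel gripper is mounted at the origin on the work surface. World frame = base frame: x ahead of the robot, y to its left, z up, the work surface at z = 0. Lengths are in m, angles in rad, forces in N, time in s.
With the tool pointing down it reaches from about 0.375 to 0.9 m from the base axis. Payload 3.1 kg.
Tool frame: the origin (TCP) lies between the finger pads; the fingertips stand 17 mm ahead of it and the grasp point (between the pads) lies 2 mm behind it (robot.nose_length is the distance from the TCP to the fingertips, in m); z points along the fingers, y is the line along which they close (so a half turn about z gives the same grasp; the last joint's range is limited). The gripper opens to 87 mm and grips with 3 to 60 N. Pads are 19 mm wide; open, the fingers measure 117 mm over their backs; the gripper's body (75 mm by 190 mm) begins 51 mm behind the grasp point.
Start: joints at [-1.323, 0.527, 1.433, -0, 1.181, -0.178], TCP at [0.258, -0.569, 0.24] pointing down, gripper open.
Joint ranges: [-3.08, 3.08], [-0.75, 2.2], [0.22, 2.44], [-1.43, 4.57], [0, 2.65], [-2.85, 2.85]. Speed limits (rad/s): [2.79, 2.79, 3.14, 3.14, 3.14, 3.14].

INTERFACE

Orientations are given as a unit quaternion [x, y, z, w].
In Python, from rig import robot, cams gives the robot as it stands.
- The arm moves only by the shell command python3 -m pendant 'ROWS' [FORCE]. ROWS is JSON, a list of rows, each an object with "jaw": the opening, from 0 (shut) to 1 (fully open); "linear": the shift along the tool's x, y, z in cm, a list of three; "twist": the turn about the tool's z in degrees. A call has 1 to 12 rows; each row shifts and turns the commanded pose from where the row before left it, along the tool's axes as they then stand; what a row does not reach is not made up. A row lasts 1/12 s, in which the tool goes at most 41.7 mm and 7.16 degrees, less where a joint would pass 70% of its speed; a pose out of reach is approached as far as the arm can. A call is refused whole if a number of a shift passes 4.17 or a number of a turn 7.16, either way. A call with a gripper value outside its range is refused whole. The fingers move at their own pace and stop on an object; FORCE is the grip in N (left out, the last holds). Time passes only in rows, so rows that do not move let the fingers close. It gives the time, the measured TCP pose, the force, the opening and the grip force at its end, in the units of the state.
- robot.get_obs(): the state, without advancing time (a new reading comes with each control period).
- cams.camera(name): name is "scene" or "top"; returns a dict with "color" (384x512x3 uint8, blue, green, red), "depth" (384x512 float32, m along the optical axis (not along the pixel's ray), 0 where there is no reading), "fov_y" (degrees; the focal length in pixels is half the picture's height over the tangent of half this angle, whatever the lens; pixels are square), "cx", "cy" (the principal point, pixels), "k1" (the pictures are not rectified: a ray, as slopes to the right and down, at radius r is drawn at 1 + k1 r^2 times it, then the intrinsics apply), "view" (4x4, takes a point from world to camera coordinates). Camera axes: x right, y down, z forward; pixel columns grow to the right and rows downward; lengths in m; the calibration is good to about 2 mm. A picture is of the moment at which its call begins.
- robot.hand_in(): hands the job in; it is judged then, once.
The state is a dict: "time": time; "q": joint angles; "joint_velocities": joint speeds; "joint_torque": joint torques, N m; "position": TCP position; "tool_rot": TCP orientation; "ft_force": force on the tool from outside, world axes, zero at the start; "moment": the same for the moment, N m; "grip_width": finger opening in m; "grip_force": force on a finger pad.
Only numpy, scipy, OpenCV 4.12 (cv2) and the standard library are available. Lean on these libraries where they do the work, as an engineer would, in place of code of your own. Each camera call takes 0.05 s, during which the arm holds its last target. There are 200 camera calls.

TASK

A hand stamp with a freshly glued rubber die lies between the jaws of the one-hand bar clamp on the desk. Keep squeezing the clamp's trigger towards its pistol grip and letting it out again until both jaw pads bear squarely on the stamp, each soft pad squashed by 2 to 3 mm and never crushed flat, and finish while still holding the trigger squeezed, so that this pressure stays on the glue. Work the clamp by its trigger alone where it lies on the desk, without handling its bar, its far jaw or the stamp, and leave the bottles, jar and ink stamp standing where they are.

Things in the scene. Friction and masses are not known exactly. Their poses are not given: they have to be found in the camera images.
- clamp: loose one-hand bar clamp (about 0.5 kg), black plastic, steel bar, lying on its side on the desk, 28 mm thick. Origin on the desk under the bar, mid-body. x: along the bar towards the far jaw; -y: along the pistol grip; z up. Pistol grip: x -37 to -12, y -16 to -114 mm. Near jaw: x 6 to 24, y up to 64 mm. Pads centred at y 46 mm, 14 mm up. Bar's tail: 160 mm plus bar_slide behind the origin
- handle_back (a point): point on the back of the pistol grip (the side away from the jaws), 72 mm from the bar's axis, 14 mm above the desk: one finger bears here, pushing towards the clamp's +x
- trigger_front (a point): point on the front of the trigger, 72 mm from the bar's axis, 14 mm above the desk; moves with the trigger. The other finger bears here, pushing to the clamp's -x. Let out it is 65 mm from handle_back, fully pulled 43 mm. The clamp is loose and slides on the desk, so only a squeeze of both works it. At least 60 mm free round grip and trigger
- trigger_pull (a joint): angle of the trigger: 0 let out, 0.28 rad fully pulled (22 mm at trigger_front). It springs back by itself. An idle pull takes 4 N at first, 7 to 11 N at the end; each newton of jaw pressure adds about 0.4 N. A ratchet of 3 mm pitch draws the bar in on the pull only: a full pull gives about 6 mm, its first part can be idle. Let out fully, the pawl clicks back over the teeth
- trigger: orange trigger lever in front of the pistol grip, 12 mm wide, 16 mm high (6 to 22 mm above the desk), about 100 mm long; it turns about an upright pin in the clamp's body, which is its origin
- bar_slide (a joint): how far the bar with the far jaw has been drawn in, m (0.03 to 0.05 at the start). The gap between the free pads is 92 mm minus this, so both touch the 28 mm stamp at about 0.064; beyond, they are squashed equally. When the trigger is let out, the bar can slip back by up to one 3 mm tooth, and pressure is lost: the full pressure lasts only while the trigger is held squeezed
- bar: the steel bar (18 x 6 mm) with the far jaw on its end; origin 14 mm above the desk on the bar's axis, axes as the clamp's; the far jaw is at x 136 to 158 mm of this frame, y up to 63 mm. Not to be touched by the robot (3 N at most).
- near_pad: grey soft pad on the near jaw, 24 x 24 mm, 10 mm thick; origin in the middle of its face. Gives 4 N per mm; presses the stamp's wooden back
- far_pad: grey soft pad on the far jaw, 24 x 24 mm, 10 mm thick; origin in the middle of its face. Gives 4 N per mm; presses the stamp's red rubber face
- near_squash (a joint): how far the near pad is squashed, m: 0 free, 0.0045 flat against its stop (18 N, then the force shoots up)
- far_squash (a joint): how far the far pad is squashed, m: 0 free, 0.0045 flat against its stop, as the near one
- stamp: loose hand stamp lying on its long side between the jaws: beech block with grey cushion and red rubber die, 28 mm thick in its x (along the bar), 54 mm long in y, 30 mm high, 45 g; origin in the middle of its underside, +x towards the red die. At the start it lies within a few mm of the near pad, up to 5 degrees askew; the jaws push it straight.
- ink_stamp: bystander: self-inking stamp, black and blue, 42 x 28 x 68 mm, upright; origin under its centre
- glue: bystander: white glue bottle with red cap, 38 mm diameter, 85 mm high, upright; origin under its centre
- specimen_jar: bystander: clear jar with red lid, 52 mm diameter, 66 mm high; origin under its centre
- reagent: bystander: small amber dropper bottle with blue cap, 26 mm diameter, 62 mm high; origin under its centre
Not all that is in view belongs to the job. What is shaped like the stamp but green or yellow is not meant.

How it is judged:
At the end, for the whole second after the job is handed in: both pads press the stamp with 6 to 15 N (each squashed 1.5 to 3.7 mm), the fingers still hold the trigger pulled in (over 3 N, trigger_pull over 0.04 rad), the stamp sits square (6 degrees) between the pads and clamp and stamp lie flat on the desk (contact force between near_pad and stamp between 6 and 15 N and contact force between far_pad and stamp between 6 and 15 N and contact force between the fingers and trigger above 3 N and value of joint trigger_pull above 0.04 rad and angle between each of stamp, clamp's own z axis and vertical below 0.12 rad and height (world z) of clamp below 0.012 m and angle between the x axis of stamp and the x axis of clamp, either way round below 0.1 rad); the arm keeps its last pose, push and grip.
It fails at once if a pad is crushed flat: more than 19 N on the stamp (contact force between any of near_pad, far_pad and stamp above 19 N).
It fails at once if the robot pushes the bar or the far jaw by hand (over 3 N) (contact force between any of the fingers, the arm and bar above 3 N or contact force between the fingers and far_pad above 3 N).
It fails at once if the robot handles the stamp (over 3 N) (contact force between any of the fingers, the arm and stamp above 3 N).
It fails at once if the clamp is lifted off the desk (over 30 mm) (height (world z) of clamp above 0.03 m).
It fails at once if a bystander is shifted by more than 25 mm or tipped over (distance of any of ink_stamp, glue, specimen_jar, reagent from where it was at the start of the episode above 0.025 m or angle between any of ink_stamp, glue, specimen_jar, reagent's own z axis and vertical above 0.5 rad).
It also fails if it takes over 51 s, if anything falls off the work surface, if the arm or the gripper's body presses on something with over 40 N, if the wrist force passes 120 N, or if a joint passes its speed limit or range.

## Working session

There is one attempt and no reset: what is moved stays moved. The work goes in short steps, Python scripts to look and compute and a shell command to move; the robot and the scene stay as the last step left them, time stands still between calls to the robot, and variables do not carry over. Pictures are saved under pics/ and viewed, at most 10 in all, crops included, and the job is handed in when it is done.

```bash
mkdir -p pics; ls
cat > h.py <<'E'
import numpy as np,cv2
from rig import robot,cams
def K(c):
    f=192/np.tan(np.radians(c["fov_y"]/2)); return np.array([[f,0,c["cx"]],[0,f,c["cy"]],[0,0,1.]]),np.array([c["k1"],0,0,0,0.])
def ray(c,uv):
    k,d=K(c); p=cv2.undistortPoints(np.array(uv,float).reshape(-1,1,2),k,d)[:,0]
    T=np.linalg.inv(c["view"]); return T[:3,3],np.c_[p,np.ones(len(p))]@T[:3,:3].T
def onplane(c,uv,z):
    o,r=ray(c,uv); return o+r*((z-o[2])/r[:,2])[:,None]
E
python3 - <<'E'
from h import *
import pickle
d={n:cams.camera(n) for n in("scene","top")}
pickle.dump(d,open("c0.pkl","wb"))
for n in d: cv2.imwrite(f"pics/{n}0.png",cv2.resize(d[n]["color"],(800,600))); print(n,np.linalg.inv(d[n]["view"])[:3,3],d[n]["fov_y"])
o=robot.get_obs();print({k:np.round(v,3) for k,v in o.items()})
E
```

```text
pics
scene [1.13819694 0.06643994 0.62873687] 45.69843467806372
top [ 0.51664315 -0.01393925  0.76800439] 45.573734718823744
{'time': np.float64(0.1), 'q': array([-1.324,  0.528,  1.434,  0.   ,  1.181, -0.178]), 'joint_velocities': array([ 0.001, -0.004, -0.002,  0.   ,  0.   , -0.001]), 'joint_torque': array([ 1.0000e-03, -4.4098e+01, -1.7715e+01,  6.4000e-02,  5.3000e-02,
       -0.0000e+00]), 'position': array([ 0.258, -0.569,  0.239]), 'tool_rot': array([ 0.977,  0.211, -0.   , -0.001]), 'ft_force': array([0.517, 0.691, 0.6  ]), 'moment': array([-0.018, -0.002, -0.057]), 'grip_force': np.float64(0.0), 'grip_width': np.float64(0.087)}
```

View pics/top0.png

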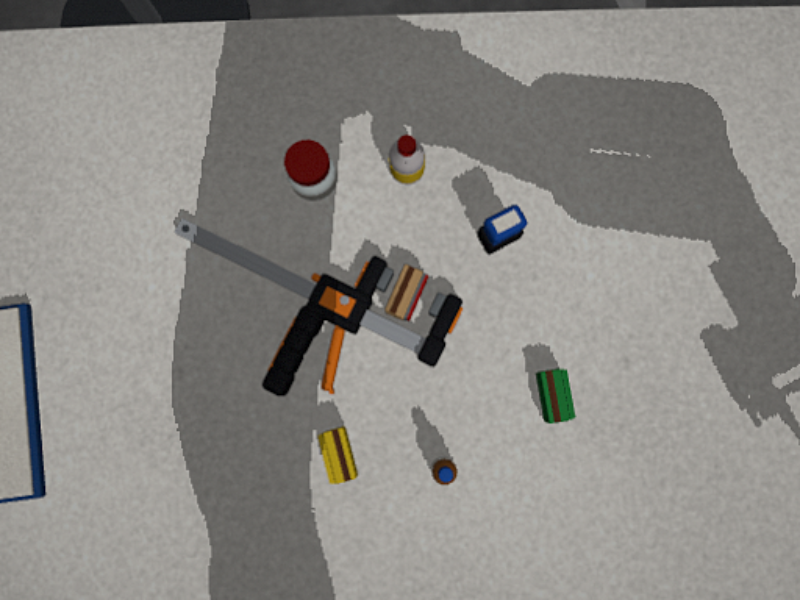

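View pics/scene0.png

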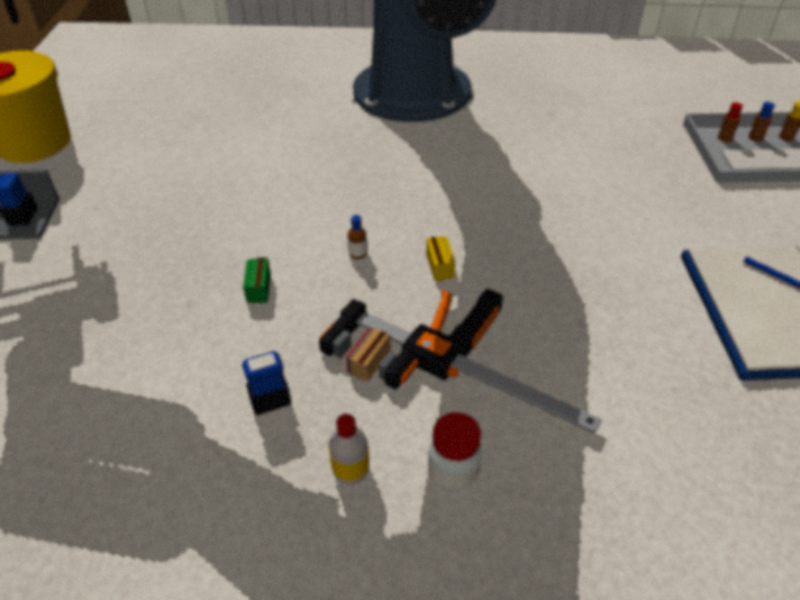

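The top view (800x600) shows the clamp: bar from (185,228) to (430,350), grip from (315,315) to (275,388), orange trigger ending at (328,388). The stamp is at (407,292), between the jaws. The amber bottle (445,472) and the yellow block (338,455) stand near the grip.

```bash
cat > m.py <<'E'
from h import *
def measure(c, verbose=True):
    im=c["color"]; hsv=cv2.cvtColor(im,cv2.COLOR_BGR2HSV); H,S,V=[hsv[...,i].astype(int) for i in range(3)]
    v,u=np.mgrid[:384,:512]
    P=onplane(c,np.c_[u.ravel(),v.ravel()],0.022).reshape(384,512,3)
    roi=(u>105)&(u<305)&(v>125)&(v<265)
    out={}
    return im,hsv,P,roi
E
python3 - <<'E'
from m import *
import pickle
c=pickle.load(open("c0.pkl","rb"))["top"]
s=.64
def w(pts,z): return onplane(c,np.array(pts)*s,z)
print("tail,barmid,barnearfar",w([(186,228),(310,287),(415,335)],.017).round(4).tolist())
im,hsv,P,roi=measure(c)
D=c["depth"]; 
H,S,V=[hsv[...,i].astype(int) for i in range(3)]
v,u=np.mgrid[:384,:512]
def comps(m,name,z):
    n,l,st,ce=cv2.connectedComponentsWithStats(m.astype(np.uint8))
    for i in range(1,n):
        if st[i,4]>25:
            pts=np.argwhere(l==i)[:,::-1].astype(float)
            q=onplane(c,pts,z)[:,:2]; mu=q.mean(0); U,s_,Vt=np.linalg.svd(q-mu,full_matrices=False); a=(q-mu)@Vt.T
            print(name,st[i],mu.round(4),Vt[0].round(4),"ang",np.degrees(np.arctan2(Vt[0,1],Vt[0,0])).round(1),a.min(0).round(4),a.max(0).round(4))
comps(roi&(H>5)&(H<17)&(S>170)&(V>90),"orange",.022)
comps(roi&(V<45),"black",.028)
# bar: height from depth for points
o,r=ray(c,np.c_[u.ravel(),v.ravel()]); zz=(o+r*D.ravel()[:,None])[:,2].reshape(D.shape)
for p in [(186,228),(250,259),(290,277),(390,325),(295,345),(333,360),(345,300),(407,292),(445,472),(338,455)]:
    x,y=int(p[0]*s),int(p[1]*s); print(p,im[y,x],zz[y,x].round(4),(o+r.reshape(384,512,3)[y,x]*D[y,x]).round(4))
E
```

```text
tail,barmid,barnearfar [[0.6983, 0.2262, 0.017], [0.6301, 0.0913, 0.017], [0.5761, -0.0193, 0.017]]
orange [204 184  24  20 226] [0.6129 0.0632] [0.5384 0.8427] ang 57.4 [-0.0181 -0.0099] [0.0171 0.0123]
orange [287 197   9  16  32] [ 0.591  -0.0612] [-0.8812  0.4727] ang 151.8 [-0.014  -0.0011] [0.014  0.0011]
orange [206 208  14  44 274] [0.553  0.0676] [-0.9788  0.2049] ang 168.2 [-0.0354 -0.0063] [0.0346 0.0071]
black [ 168  164   80   89 1798] [0.5896 0.0796] [-0.7193  0.6947] ang 136.0 [-0.0941 -0.0334] [0.0875 0.0339]
black [268 188  28  46 508] [ 0.5796 -0.0444] [-0.9051  0.4253] ang 154.8 [-0.0397 -0.0099] [0.036  0.0106]
(186, 228) [47 44 41] 0.0159 [0.7001 0.2266 0.0159]
(250, 259) [85 84 82] 0.0168 [0.6635 0.1559 0.0168]
(290, 277) [86 86 83] 0.0178 [0.6418 0.1136 0.0178]
(390, 325) [127 124 120] 0.0192 [0.5872 0.0078 0.0192]
(295, 345) [11 11  6] 0.0283 [0.5691 0.1071 0.0283]
(333, 360) [ 28  97 184] 0.0218 [0.5523 0.0672 0.0218]
(345, 300) [136 132 127] 0.0312 [0.6133 0.0541 0.0312]
(407, 292) [ 86 125 155] 0.0289 [ 0.6219 -0.0112  0.0289]
(445, 472) [127  62  26] 0.0624 [ 0.4392 -0.0434  0.0624]
(338, 455) [ 22  78 101] 0.0297 [0.4549 0.0627 0.0297]
```

```bash
cat > fit.py <<'E'
from m import *
def fit(c,verbose=True):
    im,hsv,_,roi=measure(c); H,S,V=[hsv[...,i].astype(int) for i in range(3)]
    def pts(m,z): return onplane(c,np.argwhere(m)[:,::-1].astype(float),z)[:,:2]
    o,r=ray(c,np.c_[np.mgrid[:384,:512][1].ravel(),np.mgrid[:384,:512][0].ravel()])
    W=(o+r*c["depth"].ravel()[:,None]).reshape(384,512,3)
    # bar: steel grey, height 12..21mm
    bm=roi&(S<40)&(V>60)&(W[...,2]>.012)&(W[...,2]<.021); bm=cv2.erode(bm.astype(np.uint8),np.ones((3,3)))>0
    n,l,st,_=cv2.connectedComponentsWithStats(bm.astype(np.uint8)); big=1+np.argmax(st[1:,4])
    b=pts(l==big,.017); vx,vy,x0,y0=cv2.fitLine(b.astype(np.float32),cv2.DIST_HUBER,0,.001,.001).ravel()
    ex=np.array([vx,vy]); ex*=-np.sign(ex[1]); ey=np.array([-ex[1],ex[0]]); p0=np.array([x0,y0])
    blk=roi&(V<55)&(W[...,2]>.020)
    g=pts(blk,.028)-p0; g=np.c_[g@ex,g@ey]
    t=pts(roi&(H>5)&(H<17)&(S>150)&(V>70),.022)-p0; t=np.c_[t@ex,t@ey]
    back=np.array([g[(abs(g[:,1]-y)<.003)&(g[:,0]<.075)][:,0].min() for y in np.arange(-.105,-.04,.006)])
    return ex,ey,p0,g,t,back,b
if __name__=="__main__":
    import pickle
    c=pickle.load(open("c0.pkl","rb"))["top"]
    ex,ey,p0,g,t,back,b=fit(c)
    print("ex",ex,np.degrees(np.arctan2(ex[1],ex[0])),"p0",p0,len(b)); 
    print("back",back.round(4)); xo=np.median(back)+.037; print("origin",p0+ex*xo, "grip ymin",g[:,1].min())
    a=g-[xo,0]; T=t-[xo,0]
    for y in np.arange(-.11,.075,.01):
        s=np.sort(a[abs(a[:,1]-y)<.003][:,0]); q=np.sort(T[abs(T[:,1]-y)<.003][:,0])
        print(round(y,3),"blk",(s[[0,-1]]*1e3).round(1) if len(s) else '',"or",(q[[0,-1]]*1e3).round(1) if len(q) else '')
E
python3 fit.py
```

```text
Traceback (most recent call last):
  File "fit.py", line 20, in <module>
    ex,ey,p0,g,t,back,b=fit(c)
                        ~~~^^^
  File "fit.py", line 15, in fit
    back=np.array([g[(abs(g[:,1]-y)<.003)&(g[:,0]<.075)][:,0].min() for y in np.arange(-.105,-.04,.006)])
                   ~~~~~~~~~~~~~~~~~~~~~~~~~~~~~~~~~~~~~~~~~~~~~~^^
ValueError: zero-size array to reduction operation minimum which has no identity
```

```bash
sed -i 's/&(g\[:,0\]<.075)//' fit.py; python3 fit.py
```

```text
ex [-0.45678973 -0.8895747 ] -117.18014 p0 [0.6627332  0.16077004] 682
back [0.0788 0.0788 0.0795 0.0802 0.0795 0.0795 0.0794 0.0802 0.0794 0.0794
 0.0801]
origin [0.60953882 0.05717671] grip ymin -0.11336103724485608
-0.11 blk [-37.7 -13.5] or 
-0.1 blk [-37.7 -12.1] or 
-0.09 blk [-37.  -13.5] or [-39.6  29.5]
-0.08 blk [-37.  -14.2] or [-39.6  28.8]
-0.07 blk [-37.  -14.2] or [-39.6  25.9]
-0.06 blk [-37. -15.] or [-38.9  23.1]
-0.05 blk [-37.1 -14.2] or [-39.   20.9]
-0.04 blk [-36.4 -12. ] or [-39.  18.]
-0.03 blk [-36.4 -11.3] or [ 4.8 15.9]
-0.02 blk [-35.7  24.7] or [ 4.1 11.5]
-0.01 blk [-33.5 114.7] or [-23.4  10. ]
-0.0 blk [-34.2 114.9] or [-23.4  10.8]
0.01 blk [-33.5 115. ] or [-40.7  10.8]
0.02 blk [-32.1 110.9] or [-41.4  53.1]
0.03 blk [  6.5 111.1] or [  2.7 114.8]
0.04 blk [  6.5 111.3] or [  2.7 115. ]
0.05 blk [  6.6 111.4] or [  2.  115.1]
0.06 blk [  7.3 110.9] or 
0.07 blk  or
```

```bash
R='x'; python3 -m pendant '[{"jaw":1,"linear":[2.69,-2.42,0],"twist":0},{"jaw":1,"linear":[2.69,-2.42,0],"twist":0},{"jaw":1,"linear":[2.69,-2.42,0],"twist":0},{"jaw":1,"linear":[2.69,-2.42,0],"twist":0},{"jaw":1,"linear":[2.69,-2.42,0],"twist":0},{"jaw":1,"linear":[2.69,-2.42,0],"twist":0},{"jaw":1,"linear":[2.69,-2.42,0],"twist":0},{"jaw":1,"linear":[2.69,-2.42,0],"twist":0},{"jaw":1,"linear":[2.69,-2.42,0],"twist":0},{"jaw":1,"linear":[2.69,-2.42,0],"twist":0}]' 20
python3 -m pendant '[{"jaw":1,"linear":[2.69,-2.42,0],"twist":0},{"jaw":1,"linear":[2.69,-2.42,0],"twist":0},{"jaw":1,"linear":[2.69,-2.42,0],"twist":0},{"jaw":1,"linear":[2.69,-2.42,0],"twist":0},{"jaw":1,"linear":[2.69,-2.42,0],"twist":0},{"jaw":1,"linear":[2.69,-2.42,0],"twist":0},{"jaw":1,"linear":[2.69,-2.42,0],"twist":0},{"jaw":1,"linear":[2.69,-2.42,0],"twist":0},{"jaw":1,"linear":[2.69,-2.42,0],"twist":0},{"jaw":1,"linear":[2.69,-2.42,0],"twist":0}]'
python3 -m pendant '[{"jaw":1,"linear":[0,0,1],"twist":6.45},{"jaw":1,"linear":[0,0,1],"twist":6.45},{"jaw":1,"linear":[0,0,1],"twist":6.45},{"jaw":1,"linear":[0,0,1],"twist":6.45},{"jaw":1,"linear":[0,0,1],"twist":6.45},{"jaw":1,"linear":[0,0,1],"twist":6.45},{"jaw":1,"linear":[0,0,1],"twist":6.45},{"jaw":1,"linear":[0,0,1],"twist":6.45},{"jaw":1,"linear":[0,0,1],"twist":0},{"jaw":1,"linear":[0,0,0],"twist":0},{"jaw":1,"linear":[0,0,0],"twist":0}]'
python3 - <<'E'
from h import *
from scipy.spatial.transform import Rotation as R
o=robot.get_obs(); M=R.from_quat(o["tool_rot"]).as_matrix(); print(M.round(4)); y=M[:2,1]; print(np.degrees(np.arctan2(y[1],y[0])))
d=np.array([.5475,.0941,.02])-o["position"]; print("tool shift cm",(M.T@d*100).round(2))
E
```

```text
time: 0.93
position: [0.4033, -0.2358, 0.2394]
tool_rot: [0.977, 0.211, -0.0, -0.0]
ft_force: [1.0, -0.6, -1.0]
grip_width: 0.0871
grip_force: 0.0
time: 1.77
position: [0.5483, 0.0958, 0.2392]
tool_rot: [0.977, 0.211, -0.0, -0.0]
ft_force: [0.8, -0.6, -0.1]
grip_width: 0.0869
grip_force: 0.0
time: 2.68
position: [0.5477, 0.0938, 0.1489]
tool_rot: [0.972, -0.234, -0.001, 0.0]
ft_force: [0.7, -0.8, -0.5]
grip_width: 0.087
grip_force: 0.0
[[ 8.905e-01 -4.551e-01 -1.800e-03]
 [-4.551e-01 -8.905e-01  1.000e-04]
 [-1.700e-03  8.000e-04 -1.000e+00]]
-117.06938208996068
tool shift cm [-1.000e-02 -2.000e-02  1.289e+01]
```

```bash
python3 -m pendant '[{"jaw":1,"linear":[0,0,2],"twist":0},{"jaw":1,"linear":[0,0,2],"twist":0},{"jaw":1,"linear":[0,0,2],"twist":0},{"jaw":1,"linear":[0,0,2],"twist":0},{"jaw":1,"linear":[0,0,1.5],"twist":0},{"jaw":1,"linear":[0,0,1.5],"twist":0},{"jaw":1,"linear":[0,0,1],"twist":0},{"jaw":1,"linear":[0,0,0.9],"twist":0},{"jaw":1,"linear":[0,0,0],"twist":0},{"jaw":1,"linear":[0,0,0],"twist":0}]'
python3 - <<'E'
from h import *
import pickle
d={n:cams.camera(n) for n in("scene","top")}
pickle.dump(d,open("c1.pkl","wb"))
a=cv2.resize(d["top"]["color"][110:270,100:320],(600,436),interpolation=cv2.INTER_CUBIC)
cv2.imwrite("pics/top1.png",a)
E
```

```text
time: 3.52
position: [0.5484, 0.0939, 0.0207]
tool_rot: [0.972, -0.235, 0.0, -0.0]
ft_force: [-0.9, -0.5, -0.3]
grip_width: 0.0871
grip_force: 0.0
```

View pics/top1.png

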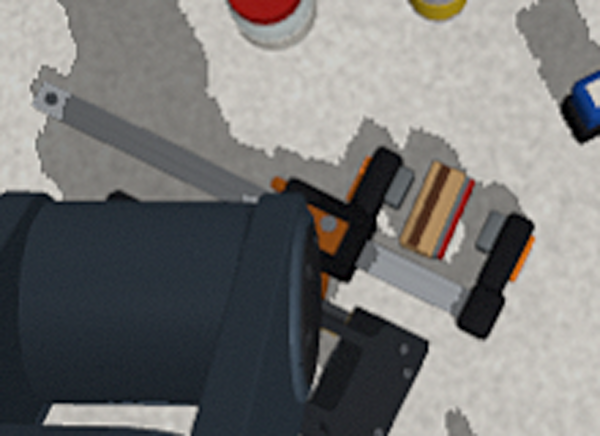

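The fingers straddle grip and trigger. The jaws, pads, stamp (435,210) and far jaw (500,270) stay visible, so I can measure the gap from line profiles.

```bash
cat > prof.py <<'E'
from h import *
import sys,pickle
def prof(c,org,ang,z=.026,y0=.038,y1=.054,xs=np.arange(-5,125,.5)*1e-3):
    ex=np.array([np.cos(ang),np.sin(ang)]); ey=np.array([-ex[1],ex[0]]); k,d=K(c)
    Y=np.linspace(y0,y1,17); P=org+xs[:,None,None]*ex+Y[None,:,None]*ey
    P=np.concatenate([P,np.full(P.shape[:2]+(1,),z)],2).reshape(-1,3)
    V=c["view"]; uv=cv2.projectPoints(P,cv2.Rodrigues(V[:3,:3])[0],V[:3,3],k,d)[0].reshape(len(xs),17,2).astype(np.float32)
    return xs,cv2.remap(c["color"],uv[...,0],uv[...,1],cv2.INTER_LINEAR).mean(1)
if __name__=="__main__":
    c=pickle.load(open(sys.argv[1],"rb"))["top"]
    xs,p=prof(c,np.array([.6095,.0572]),np.radians(-117.2))
    for x,q in list(zip(xs,p))[::2]: print(f"{x*1e3:.0f}:",*q.astype(int),end=" | ")
E
python3 prof.py c0.pkl; echo; python3 prof.py c1.pkl
```

```text
-5: 103 106 107 | -4: 102 105 107 | -3: 102 105 107 | -2: 103 106 107 | -1: 105 107 107 | 0: 107 108 106 | 1: 100 104 107 | 2: 78 93 120 | 3: 49 83 135 | 4: 25 68 127 | 5: 13 46 92 | 6: 10 24 47 | 7: 12 12 15 | 8: 15 10 7 | 9: 17 13 12 | 10: 20 17 16 | 11: 20 19 18 | 12: 20 18 17 | 13: 19 16 16 | 14: 19 17 17 | 15: 21 18 18 | 16: 22 19 19 | 17: 22 20 18 | 18: 23 20 19 | 19: 22 19 19 | 20: 20 17 16 | 21: 16 14 14 | 22: 17 15 14 | 23: 37 36 34 | 24: 66 64 61 | 25: 83 80 76 | 26: 88 85 81 | 27: 89 86 81 | 28: 90 87 82 | 29: 91 88 84 | 30: 92 89 85 | 31: 92 89 84 | 32: 81 79 75 | 33: 62 60 56 | 34: 58 58 56 | 35: 79 81 81 | 36: 99 102 103 | 37: 107 110 112 | 38: 109 111 112 | 39: 105 107 107 | 40: 90 94 98 | 41: 73 87 98 | 42: 67 94 117 | 43: 72 108 136 | 44: 79 117 147 | 45: 75 111 140 | 46: 57 86 113 | 47: 36 57 82 | 48: 22 38 63 | 49: 20 34 61 | 50: 22 35 63 | 51: 23 37 65 | 52: 32 51 81 | 53: 56 84 113 | 54: 75 111 141 | 55: 84 122 153 | 56: 85 124 154 | 57: 83 121 152 | 58: 81 120 150 | 59: 80 118 149 | 60: 80 119 150 | 61: 81 119 150 | 62: 81 109 132 | 63: 84 97 103 | 64: 88 88 82 
[... 2442 characters left out ...]
 118 122 124 | 84: 100 103 104 | 85: 86 86 85 | 86: 87 85 81 | 87: 95 92 87 | 88: 101 97 93 | 89: 103 100 95 | 90: 104 101 96 | 91: 107 104 98 | 92: 109 106 101 | 93: 102 99 94 | 94: 75 73 69 | 95: 41 39 37 | 96: 17 15 14 | 97: 13 12 11 | 98: 20 17 17 | 99: 23 20 20 | 100: 24 22 22 | 101: 25 23 23 | 102: 25 23 23 | 103: 26 22 23 | 104: 26 22 22 | 105: 26 23 23 | 106: 26 23 23 | 107: 26 24 23 | 108: 27 23 23 | 109: 26 21 18 | 110: 23 16 11 | 111: 21 17 18 | 112: 25 47 81 | 113: 34 89 161 | 114: 38 112 199 | 115: 71 130 203 | 116: 135 158 193 | 117: 178 183 191 | 118: 191 194 194 | 119: 193 197 197 | 120: 191 196 198 | 121: 189 195 197 | 122: 188 194 196 | 123: 187 192 195 | 124: 185 191 194 |
```

```bash
for i in 1; do python3 -m pendant '[{"jaw":0.7,"linear":[0,0,0],"twist":0},{"jaw":0.65,"linear":[0,0,0],"twist":0},{"jaw":0.6,"linear":[0,0,0],"twist":0},{"jaw":0.55,"linear":[0,0,0],"twist":0},{"jaw":0.5,"linear":[0,0,0],"twist":0},{"jaw":0.5,"linear":[0,0,0],"twist":0},{"jaw":0.5,"linear":[0,0,0],"twist":0},{"jaw":0.5,"linear":[0,0,0],"twist":0}]' 22; done
cat > meas.py <<'E'
from prof import *
def edges(c,org,ang):
    # refine clamp axis origin by near-jaw inner edge; black mask profile
    xs,p=prof(c,org,ang,z=.028,xs=np.arange(-20,130,.25)*1e-3); g=p.max(1); x=xs*1e3
    sm=cv2.GaussianBlur(g.reshape(-1,1).astype(np.float32),(1,9),1.5).ravel()
    dark=sm<50; e=np.flatnonzero(np.diff(dark.astype(int)))
    return x[e].round(1),x,p
if __name__=="__main__":
    n=sys.argv[1]; d={"top":cams.camera("top")}; pickle.dump(d,open(n+".pkl","wb")); c=d["top"]
    org=np.array([float(a) for a in sys.argv[2:4]]) if len(sys.argv)>3 else np.array([.6095,.0572])
    im=c["color"]
    cv2.imwrite(f"pics/{n}.png",cv2.resize(im[110:270,100:320],(600,436),interpolation=cv2.INTER_CUBIC))
    for a in (-119.2,-117.2,-115.2): print(a,edges(c,org,np.radians(a))[0])
    print({k:np.round(v,3) for k,v in robot.get_obs().items() if k in("time","position","ft_force","grip_width","grip_force")})
E
python3 meas.py p1
```

```text
time: 4.28
position: [0.5486, 0.0944, 0.0209]
tool_rot: [0.972, -0.235, 0.0, -0.0]
ft_force: [0.3, 5.5, 3.0]
grip_width: 0.046
grip_force: 7.1
-119.2 [  4.8  21.8  88.8 105. ]
-117.2 [  6.2  23.2  89.8 106.2]
-115.2 [  8.   25.   91.  107.8]
{'time': np.float64(4.333), 'position': array([0.549, 0.094, 0.021]), 'ft_force': array([-0.407,  4.511,  3.642]), 'grip_force': np.float64(6.839), 'grip_width': np.float64(0.045)}
```

View pics/p1.png

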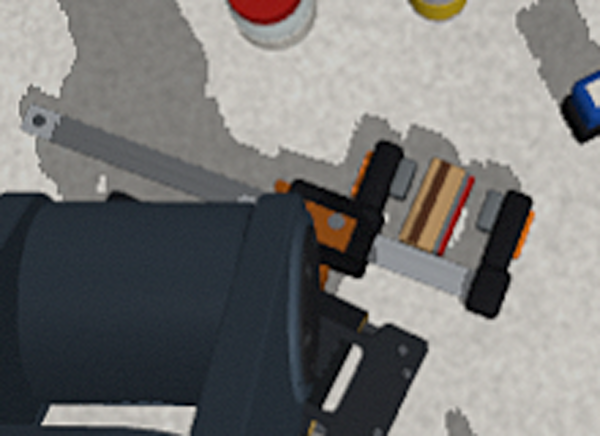

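The bar has drawn in about 4.7 mm, but the clamp yawed a few degrees; I'll measure the yaw from the bar.

```bash
cat > meas.py <<'E'
from prof import *
def bar(c):
    hsv=cv2.cvtColor(c["color"],cv2.COLOR_BGR2HSV); v,u=np.mgrid[:384,:512]
    o,r=ray(c,np.c_[u.ravel(),v.ravel()]); Z=(o+r*c["depth"].ravel()[:,None])[:,2].reshape(384,512)
    m=(u>100)&(u<300)&(v>120)&(v<240)&(hsv[...,1]<40)&(hsv[...,2]>60)&(Z>.011)&(Z<.0215)
    m=cv2.morphologyEx(m.astype(np.uint8),cv2.MORPH_OPEN,np.ones((5,5)))
    n,l,st,_=cv2.connectedComponentsWithStats(m); k=[i for i in range(1,n) if st[i,4]>60]
    q=np.vstack([onplane(c,np.argwhere(l==i)[:,::-1].astype(float),.017)[:,:2] for i in k]).astype(np.float32)
    vx,vy,x0,y0=cv2.fitLine(q,cv2.DIST_HUBER,0,.001,.001).ravel()
    e=np.array([vx,vy]); e*=-np.sign(e[1]); return np.arctan2(e[1],e[0]),np.array([x0,y0]),st[k].tolist()
def report(c):
    ang,p0,st=bar(c); ex=np.array([np.cos(ang),np.sin(ang)]); ey=np.array([-ex[1],ex[0]])
    org=p0+ex*((np.array([.6095,.0572])-p0)@ex)
    x=np.arange(-40,140,.25); _,p=prof(c,org,ang,z=.028,xs=x*1e-3)
    sm=cv2.GaussianBlur(p.max(1).reshape(-1,1).astype(np.float32),(1,9),1.5).ravel()
    e=x[np.flatnonzero(np.diff((sm<50).astype(int)))]
    r=p[:,2]-p[:,1]; print("bar deg",np.degrees(ang).round(1),[s[:4] for s in st],"edges",e,"org",org.round(4))
    if len(e)>=4:
        print("jaw sep",e[-2]-e[1]); i=(x>e[1]-2)&(x<e[-2]+2); org2=org+ex*(e[1]-24)*1e-3
        print(" ".join(f"{a-e[1]:.0f}:{int(b[0])},{int(b[1])},{int(b[2])}" for a,b in list(zip(x[i],p[i]))[::4]))
    b=c["color"].astype(int); h=cv2.cvtColor(c["color"],cv2.COLOR_BGR2HSV); v,u=np.mgrid[:384,:512]
    m=(u>225)&(u<300)&(v>150)&(v<220)&(b[...,2]>85)&(b[...,1]<50)&(b[...,0]<60)&((h[...,0]<4)|(h[...,0]>172))
    q=onplane(c,np.argwhere(m)[:,::-1].astype(float),.028)[:,:2].astype(np.float32)
    if len(q)>10:
        vx,vy,*_=cv2.fitLine(q,cv2.DIST_HUBER,0,.001,.001).ravel(); print("die line deg minus clamp y",(np.degrees(np.arctan2(vy,vx)-ang)%180-90).round(1),len(q))
if __name__=="__main__":
    n=sys.argv[1]
    if len(sys.argv)>2: c=pickle.load(open(n+".pkl","rb"))["top"]
    else: c=cams.camera("top"); pickle.dump({"top":c},open(n+".pkl","wb"))
    cv2.imwrite(f"pics/{n}.png",cv2.resize(c["color"][110:270,100:320],(600,436),interpolation=cv2.INTER_CUBIC))
    report(c)
E
python3 meas.py c1 o; python3 meas.py p1 o
python3 -m pendant '[{"jaw":0.6,"linear":[0,0,0],"twist":0},{"jaw":0.7,"linear":[0,0,0],"twist":0},{"jaw":0.82,"linear":[0,0,0],"twist":0},{"jaw":0.82,"linear":[0,0,0],"twist":0},{"jaw":0.82,"linear":[0,0,0],"twist":0},{"jaw":0.82,"linear":[0,0,0],"twist":0}]' 22; python3 meas.py r1
```

```text
bar deg -117.4 [[118, 144, 76, 39], [232, 199, 39, 25]] edges [  6.25  23.25  94.5  111.25] org [0.6092 0.0573]
jaw sep 71.25
-2:18,16,16 -1:27,25,24 0:57,56,52 1:86,84,79 2:99,96,92 3:103,100,95 4:103,100,95 5:104,101,96 6:106,103,98 7:107,104,99 8:104,100,95 9:86,83,78 10:66,64,61 11:76,77,77 12:103,106,107 13:120,123,125 14:125,129,130 15:125,128,128 16:116,118,119 17:95,103,110 18:80,103,122 19:80,116,146 20:89,131,164 21:92,135,168 22:79,117,148 23:56,84,113 24:35,55,83 25:26,42,72 26:26,42,73 27:26,43,75 28:31,49,82 29:51,77,110 30:78,115,148 31:94,136,171 32:99,143,178 33:97,141,176 34:95,138,174 35:94,137,172 36:93,137,172 37:94,139,174 38:93,133,165 39:95,118,135 40:101,107,105 41:100,96,94 42:78,75,112 43:47,46,137 44:19,21,144 45:21,23,135 46:69,72,129 47:118,121,134 48:136,140,140 49:139,143,141 50:134,138,138 51:127,131,132 52:121,125,126 53:117,121,122 54:117,120,122 55:118,122,123 56:119,123,125 57:121,125,127 58:122,126,128 59:122,126,128 60:109,112,114 61:90,92,91 62:85,84,81 63:92,89,84 64:99,96,91 65:102,99,94 66:104,100,95 67:105,102,97 68:109,106,100 69:107,104,9
[... 1702 characters left out ...]
57,85,115 20:35,55,84 21:26,42,71 22:26,42,72 23:26,43,74 24:29,47,80 25:48,74,107 26:76,112,145 27:93,135,170 28:99,142,178 29:98,141,177 30:96,139,174 31:94,138,172 32:94,137,172 33:94,139,175 34:93,134,166 35:94,119,137 36:101,107,106 37:100,96,95 38:80,76,113 39:48,47,138 40:19,21,145 41:18,20,134 42:60,63,124 43:112,115,131 44:137,141,141 45:141,146,144 46:134,138,138 47:126,130,131 48:120,124,126 49:119,122,124 50:119,122,124 51:120,123,124 52:121,125,126 53:123,127,129 54:118,122,124 55:101,103,104 56:86,86,85 57:88,86,82 58:96,93,88 59:102,98,93 60:103,100,95 61:104,101,96 62:107,104,99 63:111,107,102 64:103,100,95 65:76,74,70 66:42,40,38 67:16,14,14
die line deg minus clamp y 0.7 53
```

```bash
sed -i 's/^        print(" ".join.*$/        if len(sys.argv)>2: &/; s/if len(sys.argv)>2:         print/if len(sys.argv)>2: print/' meas.py
python3 -m pendant '[{"jaw":0.7,"linear":[0,0,0],"twist":0},{"jaw":0.6,"linear":[0,0,0],"twist":0},{"jaw":0.5,"linear":[0,0,0],"twist":0},{"jaw":0.48,"linear":[0,0,0],"twist":0},{"jaw":0.48,"linear":[0,0,0],"twist":0},{"jaw":0.48,"linear":[0,0,0],"twist":0},{"jaw":0.48,"linear":[0,0,0],"twist":0},{"jaw":0.48,"linear":[0,0,0],"twist":0}]' 22; python3 meas.py p2
python3 -m pendant '[{"jaw":0.6,"linear":[0,0,0],"twist":0},{"jaw":0.7,"linear":[0,0,0],"twist":0},{"jaw":0.82,"linear":[0,0,0],"twist":0},{"jaw":0.82,"linear":[0,0,0],"twist":0},{"jaw":0.82,"linear":[0,0,0],"twist":0},{"jaw":0.82,"linear":[0,0,0],"twist":0}]' 22; python3 meas.py r2
```

```text
time: 5.55
position: [0.5482, 0.094, 0.0204]
tool_rot: [0.972, -0.235, -0.0, -0.0]
ft_force: [-0.5, 1.6, -3.1]
grip_width: 0.0421
grip_force: 13.5
bar deg -113.9 [[116, 148, 79, 36], [239, 200, 33, 19]] edges [ 14.75  31.75  94.25 110.75] org [0.6126 0.0558]
jaw sep 62.5
die line deg minus clamp y -1.0 54
time: 6.1
position: [0.5488, 0.0937, 0.0208]
tool_rot: [0.972, -0.235, 0.001, -0.0]
ft_force: [0.1, 0.9, 0.2]
grip_width: 0.0693
grip_force: 0.0
bar deg -121.1 [[120, 135, 78, 48], [235, 202, 33, 23]] edges [ 12.    28.75  91.25 107.75] org [0.6112 0.0562]
jaw sep 62.5
die line deg minus clamp y 3.6 55
```

```bash
python3 -m pendant '[{"jaw":0.7,"linear":[0,0,0],"twist":0},{"jaw":0.6,"linear":[0,0,0],"twist":0},{"jaw":0.5,"linear":[0,0,0],"twist":0},{"jaw":0.485,"linear":[0,0,0],"twist":0},{"jaw":0.485,"linear":[0,0,0],"twist":0},{"jaw":0.485,"linear":[0,0,0],"twist":0},{"jaw":0.485,"linear":[0,0,0],"twist":0},{"jaw":0.485,"linear":[0,0,0],"twist":0}]' 22; python3 meas.py p3
python3 -m pendant '[{"jaw":0.6,"linear":[0,0,0],"twist":0},{"jaw":0.7,"linear":[0,0,0],"twist":0},{"jaw":0.82,"linear":[0,0,0],"twist":0},{"jaw":0.84,"linear":[0,0,0],"twist":0},{"jaw":0.84,"linear":[0,0,0],"twist":0},{"jaw":0.84,"linear":[0,0,0],"twist":0},{"jaw":0.84,"linear":[0,0,0],"twist":0}]' 22; python3 meas.py r3
```

```text
time: 6.82
position: [0.5486, 0.0942, 0.0207]
tool_rot: [0.972, -0.235, 0.0, -0.0]
ft_force: [0.4, 4.8, 1.5]
grip_width: 0.0431
grip_force: 7.8
bar deg -117.0 [[117, 141, 80, 43], [240, 200, 30, 20]] edges [ 17.5   34.5   91.25 108.  ] org [0.6135 0.0552]
jaw sep 56.75
die line deg minus clamp y -2.6 57
time: 7.45
position: [0.5479, 0.0937, 0.0204]
tool_rot: [0.972, -0.235, -0.0, 0.0]
ft_force: [0.2, -1.3, -0.3]
grip_width: 0.0723
grip_force: 0.7
bar deg -121.1 [[122, 134, 77, 49], [238, 202, 29, 21]] edges [ 16.25  33.    89.75 106.25] org [0.6122 0.0556]
jaw sep 56.75
die line deg minus clamp y 1.3 55
```

View pics/r3.png

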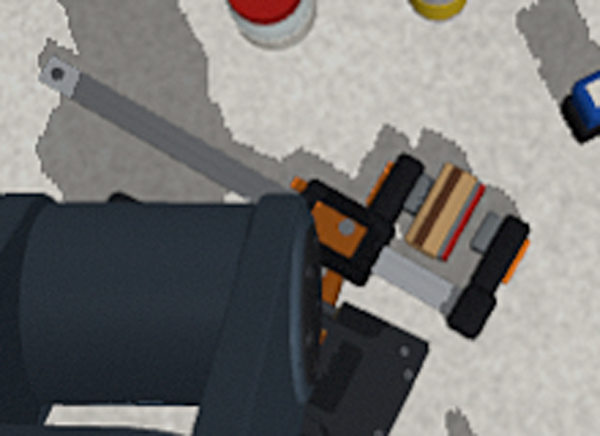

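```bash
python3 -m pendant '[{"jaw":0.7,"linear":[0,0,0],"twist":0},{"jaw":0.6,"linear":[0,0,0],"twist":0},{"jaw":0.5,"linear":[0,0,0],"twist":0},{"jaw":0.485,"linear":[0,0,0],"twist":0},{"jaw":0.485,"linear":[0,0,0],"twist":0},{"jaw":0.485,"linear":[0,0,0],"twist":0},{"jaw":0.485,"linear":[0,0,0],"twist":0},{"jaw":0.485,"linear":[0,0,0],"twist":0}]' 22; python3 meas.py p4
python3 -m pendant '[{"jaw":0.6,"linear":[0,0,0],"twist":0},{"jaw":0.7,"linear":[0,0,0],"twist":0},{"jaw":0.82,"linear":[0,0,0],"twist":0},{"jaw":0.84,"linear":[0,0,0],"twist":0},{"jaw":0.84,"linear":[0,0,0],"twist":0},{"jaw":0.84,"linear":[0,0,0],"twist":0},{"jaw":0.84,"linear":[0,0,0],"twist":0}]' 22; python3 meas.py r4
```

```text
time: 8.17
position: [0.5483, 0.094, 0.0205]
tool_rot: [0.972, -0.235, 0.0, -0.0]
ft_force: [-0.2, 2.2, -0.7]
grip_width: 0.0426
grip_force: 7.0
bar deg -118.1 [[117, 138, 82, 45], [241, 200, 27, 19]] edges [ 19.5   36.5   87.25 103.5 ] org [0.6143 0.0546]
jaw sep 50.75
die line deg minus clamp y -2.5 57
time: 8.8
position: [0.5488, 0.0939, 0.0208]
tool_rot: [0.972, -0.235, 0.001, -0.0]
ft_force: [0.2, 0.1, 0.3]
grip_width: 0.0723
grip_force: 0.0
bar deg -124.2 [[120, 127, 82, 54], [237, 202, 27, 21]] edges [ 16.5   33.25  83.75 100.5 ] org [0.6135 0.0545]
jaw sep 50.5
die line deg minus clamp y 2.4 56
```

```bash
python3 -m pendant '[{"jaw":0.7,"linear":[0,0,0],"twist":0},{"jaw":0.64,"linear":[0,0,0],"twist":0},{"jaw":0.58,"linear":[0,0,0],"twist":0},{"jaw":0.53,"linear":[0,0,0],"twist":0},{"jaw":0.5,"linear":[0,0,0],"twist":0},{"jaw":0.485,"linear":[0,0,0],"twist":0},{"jaw":0.485,"linear":[0,0,0],"twist":0},{"jaw":0.485,"linear":[0,0,0],"twist":0},{"jaw":0.485,"linear":[0,0,0],"twist":0},{"jaw":0.485,"linear":[0,0,0],"twist":0}]' 24; python3 meas.py p5; python3 meas.py p5 o
```

```text
time: 9.68
position: [0.5484, 0.094, 0.0206]
tool_rot: [0.972, -0.235, 0.0, -0.0]
ft_force: [0.8, 4.1, 0.8]
grip_width: 0.0431
grip_force: 22.5
bar deg -121.1 [[119, 132, 85, 49], [243, 202, 23, 18]] edges [ 23.75  39.    86.75 102.  ] org [0.6156 0.0535]
jaw sep 47.75
die line deg minus clamp y 0.0 53
bar deg -121.1 [[119, 132, 85, 49], [243, 202, 23, 18]] edges [ 23.75  39.    86.75 102.  ] org [0.6156 0.0535]
jaw sep 47.75
-2:23,20,20 -1:27,24,23 0:50,48,46 1:81,78,74 2:98,95,90 3:103,100,95 4:105,101,96 5:105,102,96 6:103,99,93 7:92,87,82 8:74,70,65 9:58,64,69 10:61,85,104 11:77,114,143 12:90,132,165 13:94,137,171 14:82,121,153 15:58,87,117 16:37,56,85 17:26,42,72 18:25,41,72 19:26,42,74 20:30,48,80 21:48,74,106 22:75,111,144 23:93,135,170 24:99,143,178 25:98,142,177 26:95,139,174 27:94,137,172 28:94,137,172 29:94,139,174 30:94,135,167 31:96,121,139 32:102,108,107 33:101,97,96 34:80,76,114 35:47,47,140 36:23,25,146 37:28,29,122 38:57,56,91 39:86,83,81 40:100,97,87 41:103,100,92 42:103,100,94 43:105,101,96 44:107,104,99 45:109,106,101 46:99,96,92 47:71,69,66 48:39,37,36 49:20,17,17
die line deg minus clamp y 0.0 53
```

View pics/p5.png

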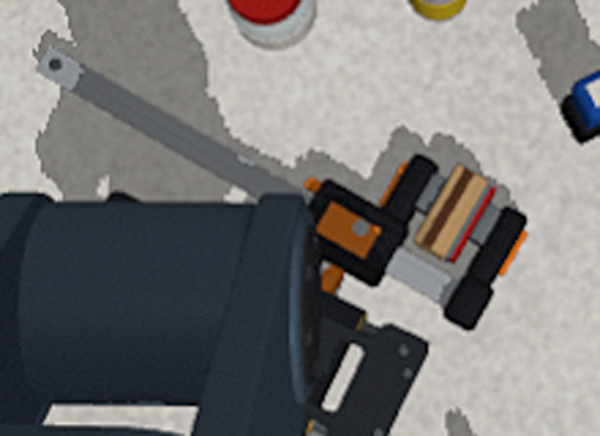

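Stamp is now straight between the jaws with both pads touching (near pad (432,195), far pad (485,225)). I'll refine the squash measurement by fitting edge lines, checked against earlier frames.

```bash
cat > sq.py <<'E'
from meas import *
def lines(c,verbose=True):
    ang,p0,_=bar(c); ex=np.array([np.cos(ang),np.sin(ang)]); ey=np.array([-ex[1],ex[0]]); org=p0+ex*((np.array([.6095,.0572])-p0)@ex)
    x=np.arange(-40,140,.25); R=[]
    for y in np.arange(36,57,2.):
        _,p=prof(c,org,ang,z=.027,y0=(y-.5)*1e-3,y1=(y+.5)*1e-3,xs=x*1e-3); g=p.max(1)
        def cross(sig,t,):
            d=sig-t; i=np.flatnonzero(d[:-1]*d[1:]<0); return x[i]+.25*d[i]/(d[i]-d[i+1])
        e=cross(g,50)
        e=[a for a in e]; 
        if len(e)<4: continue
        R.append([y,e[0],e[1],e[-2],e[-1]])
    R=np.array(R); f=[np.polyfit(R[:,0],R[:,i],1) for i in range(1,5)]
    v=[np.polyval(k,46) for k in f]; s=[np.degrees(np.arctan(k[0])) for k in f]
    print("ang",np.degrees(ang).round(1),"n",len(R),"edges",np.round(v,2),"slopes",np.round(s,1),"inner",round(v[2]-v[1],2),"outer",round(v[3]-v[0],2),"ctr",round((v[2]+v[3]-v[1]-v[0])/2,2))
for n in sys.argv[1:]:
    lines(pickle.load(open(n+".pkl","rb"))["top"])
E
python3 sq.py c0 c1 p1 r1 p2 r2 p3 r3 p4 r4 p5
python3 - <<'E'
from meas import *
# heights of jaws/body/bar/stamp at p5 vs r4
for n in("c1","r4","p5"):
    c=pickle.load(open(n+".pkl","rb"))["top"]; a=pickle.load
    v,u=np.mgrid[:384,:512]; o,r=ray(c,np.c_[u.ravel(),v.ravel()]); Z=(o+r*c["depth"].ravel()[:,None])[:,2].reshape(384,512)
    b=c["color"].astype(int); m=(b.max(2)<35)&(u>220)&(u<300)&(v>150)&(v<235)&(Z>.02)
    k,l,st,ce=cv2.connectedComponentsWithStats(m.astype(np.uint8))
    print(n,[(ce[i].round(0).tolist(),np.median(Z[l==i]).round(4)) for i in range(1,k) if st[i,4]>40])
E
```

```text
ang -117.5 n 10 edges [  5.84  23.35  94.34 111.48] slopes [-0.   1.1  0.5  0.3] inner 70.99 outer 105.64 ctr 88.31
ang -117.4 n 10 edges [  6.08  23.18  94.67 111.43] slopes [0.1 0.9 0.4 0.3] inner 71.49 outer 105.35 ctr 88.42
ang -111.9 n 11 edges [ 10.53  27.56  93.89 110.5 ] slopes [0.4 1.4 1.2 0.1] inner 66.33 outer 99.97 ctr 83.15
ang -115.6 n 11 edges [ 10.56  27.56  93.52 110.12] slopes [ 0.9  1.1 -0.1  0.2] inner 65.96 outer 99.56 ctr 82.76
ang -113.9 n 10 edges [ 14.81  31.87  94.32 110.92] slopes [0.  0.6 0.2 0.5] inner 62.45 outer 96.1 ctr 79.28
ang -121.1 n 11 edges [ 11.88  28.89  91.3  107.88] slopes [ 0.2  0.8 -0.  -0.2] inner 62.41 outer 95.99 ctr 79.2
ang -117.0 n 11 edges [ 17.47  34.65  91.33 108.12] slopes [0.4 0.6 0.3 0.2] inner 56.68 outer 90.65 ctr 73.66
ang -121.1 n 10 edges [ 16.15  33.09  89.83 106.37] slopes [0.4 0.8 0.4 0.2] inner 56.74 outer 90.22 ctr 73.48
ang -118.1 n 11 edges [ 19.48  36.53  87.34 103.72] slopes [-0.6  0.5  0.   0.6] inner 50.81 outer 84.24 ctr 67.52
ang -124.2 n 11 edges [ 16.4   33.23  83.93 100.6 ] slopes [0.1 1.  0.  0.6] inner 50.71 outer 84.21 ctr 67.46
ang -121.1 n 10 edges [ 23.61  39.15  86.82 102.18] slopes [ 0.3  1.1 -1.3  0.2] inner 47.67 outer 78.57 ctr 63.12
c1 [([232.0, 187.0], np.float64(0.0269)), ([281.0, 212.0], np.float64(0.0262)), ([234.0, 228.0], np.float64(0.0985))]
r4 [([238.0, 190.0], np.float64(0.0273)), ([275.0, 212.0], np.float64(0.0261)), ([232.0, 227.0], np.float64(0.0981))]
p5 [([240.0, 190.0], np.float64(0.0273)), ([277.0, 209.0], np.float64(0.0263)), ([226.0, 224.0], np.float64(0.0979))]
```

Outer jaw edges are the sound measure. They show 5.65 mm drawn in, so each pad is squashed about 1.5 mm (the pads' shift into the jaws agrees). I need about 2 mm more bar, so I'll let out and then pull partway with checks.

```bash
python3 -m pendant '[{"jaw":0.54,"linear":[0,0,0],"twist":0},{"jaw":0.6,"linear":[0,0,0],"twist":0},{"jaw":0.66,"linear":[0,0,0],"twist":0},{"jaw":0.72,"linear":[0,0,0],"twist":0},{"jaw":0.78,"linear":[0,0,0],"twist":0},{"jaw":0.82,"linear":[0,0,0],"twist":0},{"jaw":0.82,"linear":[0,0,0],"twist":0},{"jaw":0.82,"linear":[0,0,0],"twist":0}]' 24; python3 meas.py r5; python3 sq.py r5
python3 -m pendant '[{"jaw":0.76,"linear":[0,0,0],"twist":0},{"jaw":0.72,"linear":[0,0,0],"twist":0},{"jaw":0.69,"linear":[0,0,0],"twist":0},{"jaw":0.66,"linear":[0,0,0],"twist":0},{"jaw":0.64,"linear":[0,0,0],"twist":0},{"jaw":0.64,"linear":[0,0,0],"twist":0},{"jaw":0.64,"linear":[0,0,0],"twist":0},{"jaw":0.64,"linear":[0,0,0],"twist":0}]' 24; python3 meas.py p6; python3 sq.py p6
```

```text
time: 10.4
position: [0.5483, 0.0938, 0.0205]
tool_rot: [0.972, -0.235, 0.0, -0.0]
ft_force: [0.5, -1.7, 0.8]
grip_width: 0.0703
grip_force: 0.8
bar deg -122.6 [[121, 129, 83, 51], [242, 204, 23, 17]] edges [ 23.    38.5   86.25 101.75] org [0.6153 0.0535]
jaw sep 47.75
die line deg minus clamp y -0.2 52
ang -122.6 n 11 edges [ 23.01  38.6   86.39 101.81] slopes [ 0.2  0.7 -0.9  0.2] inner 47.79 outer 78.8 ctr 63.3
time: 11.12
position: [0.5475, 0.0939, 0.0204]
tool_rot: [0.972, -0.235, -0.001, 0.0]
ft_force: [-2.9, -2.1, 2.0]
grip_width: 0.0561
grip_force: 1.5
bar deg -124.0 [[121, 126, 86, 55], [241, 203, 24, 19]] edges [ 22.25  37.75  85.5  100.75] org [0.6152 0.0534]
jaw sep 47.75
die line deg minus clamp y -0.1 55
ang -124.0 n 11 edges [ 22.12  37.81  85.62 101.  ] slopes [ 0.5  0.6  0.5 -0.1] inner 47.8 outer 78.88 ctr 63.34
```

```bash
python3 -m pendant '[{"jaw":0.62,"linear":[0,0,0],"twist":0},{"jaw":0.61,"linear":[0,0,0],"twist":0},{"jaw":0.60,"linear":[0,0,0],"twist":0},{"jaw":0.60,"linear":[0,0,0],"twist":0},{"jaw":0.60,"linear":[0,0,0],"twist":0},{"jaw":0.60,"linear":[0,0,0],"twist":0},{"jaw":0.60,"linear":[0,0,0],"twist":0}]' 24; python3 meas.py p7; python3 sq.py p7
```

```text
time: 11.75
position: [0.5481, 0.0942, 0.0205]
tool_rot: [0.972, -0.235, -0.0, -0.0]
ft_force: [-1.8, 3.0, 0.1]
grip_width: 0.0521
grip_force: 7.3
bar deg -123.4 [[122, 127, 85, 54], [242, 202, 23, 20]] edges [ 22.25  37.75  85.5  101.  ] org [0.6158 0.0531]
jaw sep 47.75
die line deg minus clamp y 0.0 55
ang -123.4 n 11 edges [ 22.25  37.89  85.6  101.01] slopes [ 0.7  1.3 -0.1  0.5] inner 47.71 outer 78.76 ctr 63.23
```

```bash
python3 -m pendant '[{"jaw":0.585,"linear":[0,0,0],"twist":0},{"jaw":0.57,"linear":[0,0,0],"twist":0},{"jaw":0.555,"linear":[0,0,0],"twist":0},{"jaw":0.55,"linear":[0,0,0],"twist":0},{"jaw":0.55,"linear":[0,0,0],"twist":0},{"jaw":0.55,"linear":[0,0,0],"twist":0},{"jaw":0.55,"linear":[0,0,0],"twist":0}]' 26; python3 meas.py p8; python3 sq.py p8
```

```text
time: 12.38
position: [0.5489, 0.0937, 0.0206]
tool_rot: [0.972, -0.235, 0.001, -0.0]
ft_force: [0.4, 0.8, -3.2]
grip_width: 0.0481
grip_force: 8.9
bar deg -123.0 [[122, 127, 85, 53], [244, 202, 22, 18]] edges [ 24.    38.75  86.5  101.25] org [0.617  0.0523]
jaw sep 47.75
die line deg minus clamp y -0.2 53
ang -123.0 n 11 edges [ 23.85  38.83  86.47 101.45] slopes [-0.2  0.9 -0.1  0.1] inner 47.63 outer 77.6 ctr 62.62
```

```bash
python3 -m pendant '[{"jaw":0.54,"linear":[0,0,0],"twist":0},{"jaw":0.53,"linear":[0,0,0],"twist":0},{"jaw":0.52,"linear":[0,0,0],"twist":0},{"jaw":0.51,"linear":[0,0,0],"twist":0},{"jaw":0.51,"linear":[0,0,0],"twist":0},{"jaw":0.51,"linear":[0,0,0],"twist":0},{"jaw":0.51,"linear":[0,0,0],"twist":0},{"jaw":0.51,"linear":[0,0,0],"twist":0}]' 26; python3 meas.py p9; python3 sq.py p9
```

```text
time: 13.1
position: [0.5483, 0.0938, 0.0206]
tool_rot: [0.972, -0.235, 0.0, -0.0]
ft_force: [0.7, 2.0, -1.1]
grip_width: 0.0446
grip_force: 10.4
bar deg -122.6 [[121, 128, 85, 52], [243, 202, 23, 18]] edges [ 25.    39.25  87.   101.25] org [0.6167 0.0526]
jaw sep 47.75
die line deg minus clamp y -0.4 55
ang -122.6 n 11 edges [ 24.98  39.44  87.01 101.45] slopes [ 0.   0.6 -0.4  0.7] inner 47.57 outer 76.48 ctr 62.02
```

View pics/p9.png

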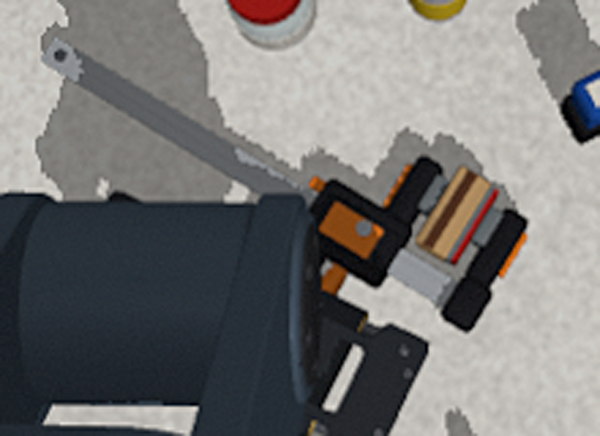

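The stamp is square between the pads. Both measures, jaw spacing and pad shift, give about 2.2 to 2.5 mm squash per pad. I'll hold a moment, confirm and hand in.

```bash
python3 -m pendant '[{"jaw":0.51,"linear":[0,0,0],"twist":0},{"jaw":0.51,"linear":[0,0,0],"twist":0},{"jaw":0.51,"linear":[0,0,0],"twist":0},{"jaw":0.51,"linear":[0,0,0],"twist":0},{"jaw":0.51,"linear":[0,0,0],"twist":0},{"jaw":0.51,"linear":[0,0,0],"twist":0}]' 26; python3 meas.py p10; python3 sq.py p10 | tee o.txt
python3 - <<'E'
import re
w=float(re.search(r"outer ([\d.]+)",open("o.txt").read())[1])
from rig import robot
if 75.6<w<77.4: print(robot.hand_in())
E
```

```text
time: 13.65
position: [0.5482, 0.0938, 0.0206]
tool_rot: [0.972, -0.235, 0.0, -0.0]
ft_force: [0.9, 1.3, -1.9]
grip_width: 0.0447
grip_force: 10.2
bar deg -122.7 [[121, 128, 85, 52], [243, 203, 22, 17]] edges [ 25.    39.25  87.   101.25] org [0.6167 0.0526]
jaw sep 47.75
die line deg minus clamp y -0.3 55
ang -122.7 n 11 edges [ 24.93  39.42  87.   101.42] slopes [-0.1  0.5 -0.4  0.6] inner 47.58 outer 76.49 ctr 62.03
the job is handed in; nothing more can be done
None
```

I handed the job in at about 13.7 s, trigger held squeezed at about 10 N; by camera each pad is squashed about 2.5 mm (about 10 N) and the stamp sits square within 0.5 degrees, though the hand-in returned no verdict.

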